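# Clamp a plaster jaw model in the cam-lock holder

## Robot

A 6-joint arm with a two-finger parallel gripper is mounted at the origin on the work surface. World frame = base frame: x ahead of the robot, y to its left, z up, the work surface at z = 0. Lengths are in m, angles in rad, forces in N, time in s.
With the tool pointing down it reaches from about 0.4 to 0.825 m from the base axis. Payload 7 kg.
Tool frame: the origin (TCP) lies between the finger pads; the fingertips stand 22 mm ahead of it and the grasp point (between the pads) lies 3 mm ahead of it (arm.tip_reach is the distance from the TCP to the fingertips, in m); z points along the fingers, y is the line along which they close (so a half turn about z gives the same grasp; the last joint's range is limited). The gripper opens to 88 mm and grips with 3 to 60 N. Pads are 19 mm wide; open, the fingers measure 130 mm over their backs; the gripper's body (78 mm by 193 mm) begins 47 mm behind the grasp point.
Start: joints at [0.288, 0.359, 0.012, 0, -1.224, -0.288], TCP at [0.675, -0, 0.249] pointing down, gripper open.
Joint ranges: [-3.07, 3.07], [-1.43, 2.12], [-1.02, 1.25], [-3.03, 1.67], [-3.05, -0], [-3.03, 3.03]. Speed limits (rad/s): [2.39, 2.39, 3.01, 3.14, 3.14, 3.14].

## Interface

Orientations are given as [roll, pitch, yaw] about the fixed x, y, z axes, in that order (R = Rz(yaw) Ry(pitch) Rx(roll)).
In Python, from station import arm, viewer gives the robot as it stands. The module is installed in compiled form; this text tells all that it offers.
- The arm moves only by the tool apply_moves, never from a script. Its argument "commands" is a list that holds one entry, the list of rows, each a list of 5 numbers: the closure, from -1 (fully open) to 1 (shut), then the shift along the world's x, y, z as a fraction of full scale, then the turn about the world's z as a fraction of full scale. In form: [[[fingers, tx, ty, tz, yaw], ...]]. A call has 1 to 12 rows; each row shifts and turns the commanded pose from where the row before left it; what a row does not reach is not made up. Full scale, the value 1, is 20 cm for a shift and pi rad for a turn. A row lasts 1/10 s, in which the tool goes at most 50 mm and 8.59 degrees, less where a joint would pass 70% of its speed; a pose out of reach is approached as far as the arm can. A call with a number of a shift or a turn outside -1 to 1 is refused whole. A call with a gripper value outside its range is refused whole. The fingers move at their own pace and stop on an object; "force" is the grip in N (left out, the last holds). Time passes only in rows, so rows that do not move let the fingers close. It gives the time, the measured TCP pose, the force, the opening and the grip force at its end, in the units of the state.
- arm.get_state(): the state, without advancing time (a new reading comes with each control period).
- viewer.grab_frame(name): name is "scene" or "side" or "wrist"; returns a dict with "image" (480x640x3 uint8, blue, green, red), "mtx" (3x3 intrinsics, pixels), "k1" (the pictures are not rectified: a ray, as slopes to the right and down, at radius r is drawn at 1 + k1 r^2 times it, then the intrinsics apply), "rvec" (rotation vector, rad) and "tvec" (3), from world to camera coordinates, as OpenCV has them. Camera axes: x right, y down, z forward; pixel columns grow to the right and rows downward; lengths in m; the calibration is good to about 2 mm. A picture is of the moment at which its call begins. There is no depth.
- arm.job_done(): hands the job in; it is judged then, once.
The state is a dict: "t": time; "q": joint angles; "qd": joint speeds; "joint_efforts": joint torques, N m; "eef_pos": TCP position; "ee_rot": TCP orientation; "force": force on the tool from outside, world axes, zero at the start; "moment": the same for the moment, N m; "width": finger opening in m; "gripper_force": force on a finger pad.
Only numpy, scipy, OpenCV 4.12 (cv2) and the standard library are available. Lean on these libraries where they do the work, as an engineer would, in place of code of your own. Each camera call takes 0.05 s, during which the arm holds its last target. There are 200 camera calls.

## Task

Slide the plaster jaw model along the holder's track until its bolt head is inside the cam block, then take the wide screwdriver out of its stand and turn the slotted cam disc clockwise with it, so that the cam grabs the bolt and draws the model in until its plate sits snug and firm against the stops: feel it tighten, but do not force it. Put the screwdriver back into its stand and leave everything else on the bench where it is.

Things in the scene. Friction and masses are not known exactly. Their poses are not given: they have to be found in the camera images.
- holder: aluminium model holder fixed to the bench: base 200 x 96 mm, 10 mm thick, two low rails 72 mm apart (tops 21 mm up), cam block at its +x end. Origin at bench level, midway between the rails, in the plane of the stops' faces; +x is the draw-in direction along the track, z up. Base spans x -140 to 60 mm, open at the -x end; cam block x 2 to 50, y -36 to 36 mm, top 32 mm up.
- stop: two steel pads on the cam block's front, faces in the holder's plane x = 0 (origin as the holder's); the model is home when its plate's front bears on them. Between them two spring ejector pins meet the plate 2.5 mm earlier (2.6 N at first touch, 3.5 N at home): pushed up to the stops and let go, the model stands about 2.5 mm off them, and there the cam can catch it.
- model: plaster jaw with teeth on a dark steel plate 70 x 70 x 12 mm, on the holder's base (10 mm up) between the rails with 1 mm play a side; its front starts 25 to 50 mm short of the stops. Origin: centre of the plate's underside, x as the holder's (home at x = -35 mm). Plaster 60 mm wide, its flat back 33 mm behind the origin, 12 to 34 mm above the underside; teeth to 51 mm. About 0.35 kg.
- plate_front (a point): middle of the front edge of the model's plate, 35 mm ahead of the model's origin, 6 mm above its underside. From here a steel bolt (neck 7 mm wide, upturned round head 7 mm across, about 16.7 mm ahead) sticks out and enters a flared channel in the cam block, 15 mm wide at its mouth. How far it is screwed out differs by up to 1.8 mm either way and is not measured, so the cam's tight angle differs too.
- cam: steel cam disc 42 mm across on the cam block, axis vertical at the holder's x = 26 mm, y = 0; its top is 41 mm above the bench. A straight slot crosses its centre along this body's x axis: 21 mm long, 5 mm wide, 7.5 mm deep, closed at both ends, square edges. Origin on its axis at bench height.
- cam_slot (a point): centre of the slot's floor, 33.5 mm above the bench; x along the slot, z up.
- cam_turn (a joint): turn of the cam disc, rad, growing clockwise seen from above; starts open (-0.1 to 0.05), limit 2.25; stays where left. Catches the bolt at 0.4 to 1.0, tight somewhere from 1.0 to 1.9. Takes 0.06 Nm free, up to 0.09 Nm against the ejectors; once the plate bears on the stops it rises by about 0.04 Nm per 0.05 rad: 0.12 to 0.17 Nm is snug and firm, over 0.2 Nm strains the bolt (limit 40 N of pull).
- driver: screwdriver upright in the stand, blade down. Origin: centre of the blade's lower edge, z up the shaft. Blade 16 mm wide along x, 2.8 mm thick along y, 14 mm tall; shaft 8 mm thick up to z = 52 mm; black handle 22 mm square (flats face x and y) from 52 to 125 mm, with a 30 mm square flange at 72 to 77 mm that rests on the stand. Grip the flats above the flange. 0.11 kg.
- stand: grey plastic block 62 x 62 mm, 75 mm tall, fixed, with a 24.5 mm square pocket through its centre, sides along its x and y, mouth slightly chamfered. The screwdriver hangs in it by its flange, blade edge 3 mm above the bench, turned as the stand is; it may go back any of the four ways round. Origin: centre of the underside.
- jar: bystander, loose, leave it alone: glass jar with lid, 60 mm across, 75 mm tall. Origin under its centre.
- lower_model: bystander, loose, leave it alone: loose plaster model of a jaw, 62 x 60 x 40 mm, without a plate or bolt. Origin under its centre.
- wax_box: bystander, loose, leave it alone: box of wax sheets, 75 x 50 x 22 mm. Origin under its centre.
- bowl: bystander, loose, leave it alone: rubber mixing bowl, 110 mm across, 60 mm tall. Origin under its centre.
- mesh_rest: bystander, loose, leave it alone: blue steel rest with mesh top, 85 x 75 x 37 mm. Origin under its centre.
- handpiece: bystander, loose, leave it alone: blue-and-steel drill handpiece lying on its rubber pad, about 130 mm long, 25 mm thick. Origin under its centre.
- brush: bystander, loose, leave it alone: flat brush lying on the bench, wooden handle. Origin under its centre.

How it is judged:
By the outcome, as a careful person would: the job done as asked, in the order asked, and still so for the second after the job is handed in, with the robot touching nothing.
It also fails if it takes over 69 s, if anything falls off the work surface, if the arm or the gripper's body presses on something with over 40 N, if the wrist force passes 120 N, or if a joint passes its speed limit or range.

## Working session

There is one attempt and no reset: what is moved stays moved. The work goes in short steps, Python scripts to look and compute and a tool call to move; the robot and the scene stay as the last step left them, time stands still between calls to the robot, and variables do not carry over. Pictures are saved under pics/ and viewed, at most 10 in all, crops included, and the job is handed in when it is done.

Besides the shell and the picture viewer there is one more tool, called in YAML: its name, and indented under it one key for each argument. apply_moves: Moves the arm, as the interface text tells. Shift numbers are shares of 20 cm and turn numbers shares of pi rad, none past 1 either way. Its arguments: {"type":"object","properties":{"commands":{"type":"array","items":{"type":"array","items":{"type":"array","items":{"type":"number"}}}},"force":{"type":"number"}},"required":["commands"]}

```bash
mkdir -p pics; cat > h.py <<'E'
import numpy as np, cv2
from station import arm, viewer
def grab(n,save=None):
    f=viewer.grab_frame(n)
    if save: cv2.imwrite('pics/'+save,f['image'])
    return f
def ray(f,u,v):
    K=np.array(f['mtx']);x=(u-K[0,2])/K[0,0];y=(v-K[1,2])/K[1,1]
    rd=np.hypot(x,y);r=rd
    for _ in range(20): r=rd/(1+f['k1']*r*r)
    s=r/rd if rd>0 else 1
    R=cv2.Rodrigues(np.array(f['rvec'],float))[0]
    c=-R.T@np.array(f['tvec'],float).ravel(); d=R.T@np.array([x*s,y*s,1]);return c,d/np.linalg.norm(d)
def onz(f,u,v,z):
    c,d=ray(f,u,v);return c+d*(z-c[2])/d[2]
def proj(f,p):
    K=np.array(f['mtx']);R=cv2.Rodrigues(np.array(f['rvec'],float))[0]
    q=R@np.asarray(p,float)+np.array(f['tvec'],float).ravel();x,y=q[:2]/q[2];s=1+f['k1']*(x*x+y*y)
    return np.array([K[0,0]*x*s+K[0,2],K[1,1]*y*s+K[1,2]])
def tri(a,b):
    A=np.zeros((3,3));B=np.zeros(3)
    for c,d in(a,b):
        P=np.eye(3)-np.outer(d,d);A+=P;B+=P@c
    return np.linalg.solve(A,B)
def st():
    s=arm.get_state();print({k:np.round(s[k],4).tolist() for k in('t','eef_pos','ee_rot','force','moment','width','gripper_force','q')})
E
python3 - <<'E'
from h import *
st()
for n in('scene','side','wrist'):
    f=grab(n,n+'0.png');c,d=ray(f,320,240);print(n,c.round(3),d.round(3),f['mtx'][0][0],f['k1'])
a=[cv2.imread(f'pics/{n}0.png') for n in('scene','side')]
E
```

```text
{'t': 0.0, 'eef_pos': [0.6746, -0.0, 0.2477], 'ee_rot': [3.14, -0.0002, -1.5708], 'force': [-1.0296, 0.1851, 0.6593], 'moment': [-0.0423, 0.0277, 0.0025], 'width': 0.0873, 'gripper_force': 0.0, 'q': [0.2881, 0.3593, 0.0111, -0.0003, -1.2241, -0.288]}
scene [ 1.169 -0.231  0.847] [-0.577  0.269 -0.771] 452.50233872250107 0.0406991325911656
side [ 0.253 -0.574  0.64 ] [ 0.375  0.665 -0.646] 438.22809626728287 -0.011796899865220124
wrist [ 0.674 -0.079  0.384] [-0.006  0.301 -0.954] 332.64574432374377 -0.017170256169730905
```

View pics/scene0.png

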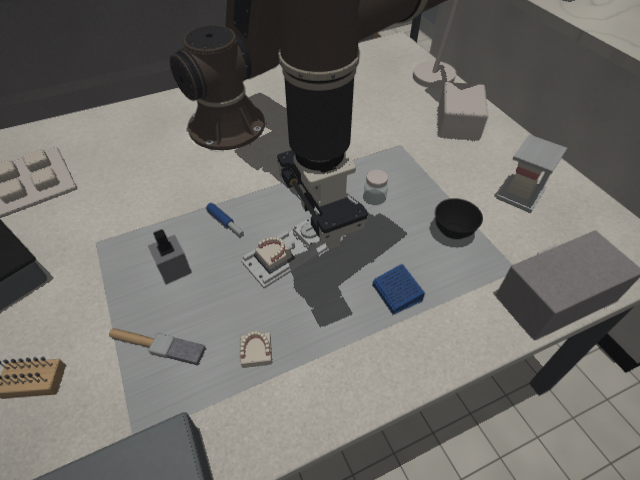

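View pics/wrist0.png

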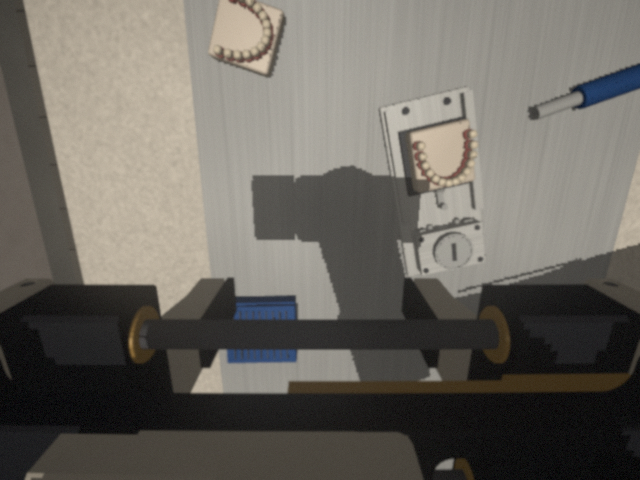

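The scene picture shows the holder with the model at about (270,250), the stand at (168,260) with the black handle, and the bystanders around them. The wrist picture shows the cam disc at (452,250), its slot, the bolt at (440,205) and the holder's far corners at (381,106) and (473,88).

```bash
python3 - <<'E'
from h import *
w=grab('wrist');s=grab('scene');d=grab('side')
for n,u,v,z in[('cam',453,250,.041),('c1',381,106,.01),('c2',473,88,.01),('slot top',453,243,.041),('slotbot',455,260,.041)]: print(n,onz(w,u,v,z).round(4))
for n,u,v,z in[('handletop',161,234,.128),('standtop',166,247,.075),('jar',376,180,.07),('cam',307,231,.041)]: print(n,onz(s,u,v,z).round(4))
def crop(f,c,r=(80,60),k=5):
    return cv2.resize(f['image'][int(c[1])-r[1]:int(c[1])+r[1],int(c[0])-r[0]:int(c[0])+r[0]],None,fx=k,fy=k,interpolation=cv2.INTER_CUBIC)
p=onz(s,166,247,.075);q=proj(d,p);print(q)
cv2.imwrite('pics/a.png',np.hstack([cv2.resize(crop(s,(166,255),(40,60)),(400,600)),cv2.resize(crop(d,q,(40,60)),(400,600))]))
cv2.imwrite('pics/side1.png',d['image'])
E
```

```text
cam [0.5265 0.0409 0.041 ]
c1 [ 0.6082 -0.1086  0.01  ]
c2 [ 0.5132 -0.1267  0.01  ]
slot top [0.5275 0.0329 0.041 ]
slotbot [0.5229 0.0526 0.041 ]
handletop [ 0.4745 -0.2733  0.128 ]
standtop [ 0.4654 -0.2748  0.075 ]
jar [0.4725 0.2487 0.07  ]
cam [0.5285 0.0343 0.041 ]
[345.41837158 372.71693024]
```

View pics/side1.png

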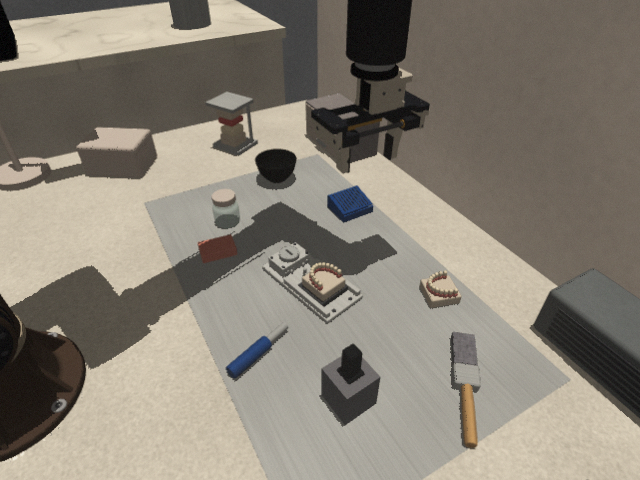

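The side picture confirms the layout: the holder with its cam end towards +y, and the stand in the foreground at about (350,385). I'm moving over the holder and turning to match it, then taking a closer look.

apply_moves:
  commands:
    - [[1,-0.2,-0.05,-0.05,0.03],[1,-0.2,-0.05,-0.1,0.03],[1,-0.2,-0.05,-0.1,0],[1,0,0,0,0],[1,0,0,0,0]]

```text
t: 0.8
eef_pos: [0.5542, -0.0304, 0.1988]
ee_rot: [-3.142, -0.0, -1.382]
force: [1.4, -0.7, 1.3]
width: 0.0529
gripper_force: 0.0
```

```bash
python3 - <<'E'
from h import *
st();grab('wrist','w1.png')
E
```

```text
{'t': 0.8, 'eef_pos': [0.5542, -0.0304, 0.1988], 'ee_rot': [-3.1415, -0.0002, -1.3824], 'force': [1.4101, -0.6967, 1.2713], 'moment': [-0.0141, -0.1364, -0.0195], 'width': 0.0529, 'gripper_force': 0.0, 'q': [0.2983, 0.2012, -0.3265, 0.0002, -1.0431, -0.1099]}
```

View pics/w1.png

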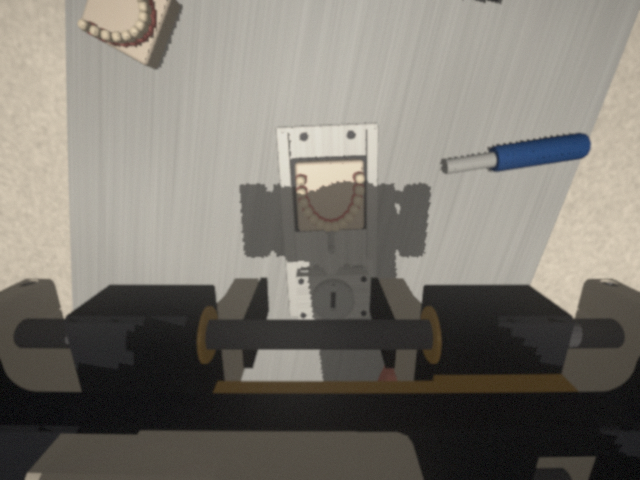

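The wrist view shows the holder nearly square to the tool: far corners at (277,127) and (377,124), plaster back edge at v≈160, cam at (333,298) with its slot along v.

```bash
python3 - <<'E'
from h import *
w=grab('wrist')
pts=dict(c1=(277,127,.01),c2=(377,124,.01),cam=(333,298,.041),sA=(333.5,291,.041),sB=(333,307,.041),b1=(296,160,.044),b2=(365,159,.044),pl1=(292,158,.022),pl2=(367,157,.022),f1=(296,231,.022),f2=(366,230,.022))
P={k:onz(w,*v) for k,v in pts.items()}
for k in P: print(k,P[k].round(4))
y=P['c2']-P['c1'];print('w',np.linalg.norm(y),'yaw',np.arctan2(y[1],y[0])-np.pi/2)
m=(P['c1']+P['c2'])/2; v=(P['cam']-m)[:2];print('len',np.hypot(*v),np.arctan2(v[1],v[0]))
b=(P['b1']+P['b2'])/2;print('back dist from cam',np.hypot(*(b-P['cam'])[:2]))
E
```

```text
c1 [ 0.6099 -0.1073  0.01  ]
c2 [ 0.5191 -0.1275  0.01  ]
cam [0.5276 0.0401 0.041 ]
sA [0.5287 0.0326 0.041 ]
sB [0.5256 0.0498 0.041 ]
b1 [ 0.5856 -0.0837  0.044 ]
b2 [ 0.5277 -0.0957  0.044 ]
pl1 [ 0.5907 -0.083   0.022 ]
pl2 [ 0.5231 -0.097   0.022 ]
f1 [ 0.5752 -0.0149  0.022 ]
f2 [ 0.508  -0.0289  0.022 ]
w 0.09303687743433305 yaw -4.493641061580291
len 0.1617460532192164 1.80059141889748
back dist from cam 0.13302711201185385
```

apply_moves:
  commands:
    - [[1,0.018,-0.222,0,0.007],[1,0.018,-0.222,0,0],[1,0,0,-0.245,0],[1,0,0,-0.245,0],[1,0,0,-0.245,0],[1,0,0,0,0],[1,0,0,0,0]]

```text
t: 1.6
eef_pos: [0.5633, -0.1189, 0.0519]
ee_rot: [3.14, -0.001, -1.36]
force: [0.4, 0.5, 1.2]
width: 0.0003
gripper_force: 0.0
```

```bash
python3 - <<'E'
from h import *
st()
E
```

```text
{'t': 1.6, 'eef_pos': [0.5633, -0.1189, 0.0519], 'ee_rot': [3.1402, -0.0005, -1.3596], 'force': [0.4477, 0.4634, 1.2158], 'moment': [-0.0118, -0.1278, -0.0492], 'width': 0.0003, 'gripper_force': 0.0, 'q': [0.1321, 0.3991, -0.4413, 0.001, -0.7318, 0.0784]}
```

apply_moves:
  commands:
    - [[1,-0.0132,0.0245,0,0],[1,-0.0052,0.0245,0,0],[1,-0.0052,0.0245,0,0],[1,-0.0052,0.0245,0,0],[1,-0.0052,0.0245,0,0],[1,-0.0052,0.0245,0,0],[1,-0.0052,0.0245,0,0],[1,-0.0052,0.0245,0,0],[1,0,0,0,0]]

```text
t: 2.5
eef_pos: [0.552, -0.079, 0.0514]
ee_rot: [3.141, 0.0, -1.36]
force: [-0.1, -0.2, 0.1]
width: 0.0006
gripper_force: 0.0
```

apply_moves:
  commands:
    - [[1,-0.0052,0.0245,0,0],[1,-0.0026,0.0123,0,0],[1,-0.0026,0.0123,0,0],[1,0,0,0,0]]

```text
t: 2.9
eef_pos: [0.5501, -0.0695, 0.0515]
ee_rot: [3.141, 0.0, -1.36]
force: [0.3, -0.3, 0.5]
width: 0.0002
gripper_force: 0.0
```

```bash
python3 - <<'E'
from h import *
st();grab('wrist','w2.png')
E
```

```text
{'t': 2.9, 'eef_pos': [0.5501, -0.0695, 0.0515], 'ee_rot': [3.1414, 0.0001, -1.3601], 'force': [0.2657, -0.3048, 0.4755], 'moment': [-0.0586, -0.0308, -0.0211], 'width': 0.0002, 'gripper_force': 0.0, 'q': [0.2275, 0.3715, -0.4901, -0.0002, -0.7094, -0.0166]}
```

View pics/w2.png

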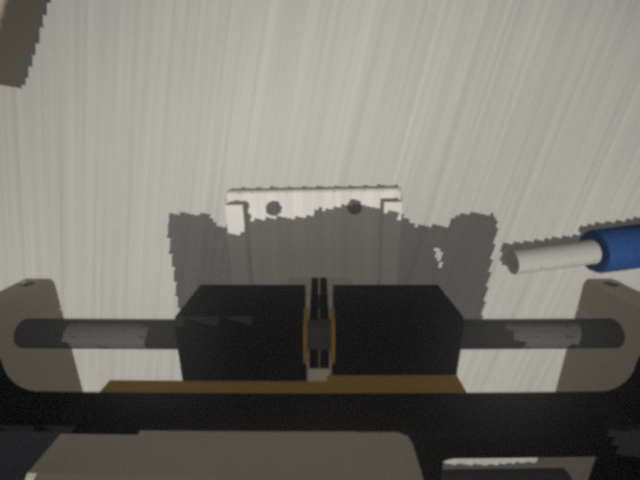

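The fingers stand behind the plaster, centred on the track between the rails at u≈320, and the far end of the holder is clear. I'm pushing on with force feedback.

apply_moves:
  commands:
    - [[1,-0.0026,0.0123,0,0],[1,-0.0016,0.0073,0,0],[1,0,0,0,0]]

```text
t: 3.25
eef_pos: [0.5493, -0.0657, 0.0515]
ee_rot: [3.142, 0.0, -1.36]
force: [0.5, 1.0, -0.4]
width: 0.0006
gripper_force: 0.0
```

apply_moves:
  commands:
    - [[1,-0.0016,0.0073,0,0],[1,0,0,0,0]]

```text
t: 3.45
eef_pos: [0.549, -0.0643, 0.0516]
ee_rot: [-3.142, 0.0, -1.36]
force: [-0.1, 0.5, 0.2]
width: 0.0005
gripper_force: 0.0
```

apply_moves:
  commands:
    - [[1,-0.0016,0.0073,0,0],[1,0,0,0,0]]

```text
t: 3.65
eef_pos: [0.5488, -0.0631, 0.0516]
ee_rot: [-3.141, -0.0, -1.36]
force: [1.1, -2.7, -0.4]
width: 0.0006
gripper_force: 1.5
```

apply_moves:
  commands:
    - [[1,-0.0011,0.0049,0,0],[1,0,0,0,0]]

```text
t: 3.85
eef_pos: [0.5486, -0.0621, 0.0516]
ee_rot: [-3.141, -0.0, -1.36]
force: [1.8, -4.1, 0.7]
width: 0.0006
gripper_force: 2.1
```

apply_moves:
  commands:
    - [[1,-0.0011,0.0049,0,0],[1,0,0,0,0]]

```text
t: 4.05
eef_pos: [0.5487, -0.0612, 0.0519]
ee_rot: [-3.141, -0.001, -1.36]
force: [2.9, -5.5, 0.3]
width: -0.0001
gripper_force: 3.0
```

apply_moves:
  commands:
    - [[1,-0.0011,0.0049,0,0],[1,0,0,0,0]]

```text
t: 4.25
eef_pos: [0.5492, -0.0607, 0.0523]
ee_rot: [-3.14, -0.001, -1.36]
force: [3.5, -9.7, 1.5]
width: 0.0003
gripper_force: 5.0
```

apply_moves:
  commands:
    - [[1,-0.0011,0.0049,0,0],[1,0,0,0,0]]

```text
t: 4.45
eef_pos: [0.5492, -0.0604, 0.0526]
ee_rot: [-3.14, -0.002, -1.359]
force: [4.3, -14.3, 2.2]
width: 0.0004
gripper_force: 7.4
```

apply_moves:
  commands:
    - [[1,0.01,-0.049,0,0],[1,0.01,-0.049,0,0],[1,0,0,0.2,0],[1,0,0,0.25,0],[1,0,0,0.25,0],[-1,0,0,0.25,0],[-1,-0.116,-0.181,0,0],[-1,-0.116,-0.181,0,0],[-1,-0.116,-0.181,0,0],[-1,-0.116,-0.181,0,0],[-1,0,0,0,0]]

```text
t: 5.55
eef_pos: [0.4561, -0.2262, 0.2414]
ee_rot: [3.141, 0.001, -1.364]
force: [-0.1, -0.1, 0.3]
width: 0.0429
gripper_force: 0.0
```

```bash
python3 - <<'E'
from h import *
st();w=grab('wrist','w3.png');s=grab('scene','s3.png')
q=proj(s,(0.535,0.01,.03)).astype(int);print(q)
i=s['image'][q[1]-45:q[1]+45,q[0]-60:q[0]+60]
a=cv2.resize(i,(400,300),interpolation=cv2.INTER_CUBIC)
b=cv2.resize(w['image'],(400,300))
cv2.imwrite('pics/c3.png',np.vstack([np.hstack([a,b])]))
cv2.imwrite('pics/c3.png',np.hstack([cv2.resize(i,(320,240),interpolation=cv2.INTER_CUBIC),w['image'][0:330,80:560][:240]]))
cv2.imwrite('pics/c3.png',np.vstack([np.hstack([a,np.zeros((300,240,3),np.uint8)])[:, :640],w['image'][:300]]))
E
```

```text
{'t': 5.55, 'eef_pos': [0.4561, -0.2262, 0.2414], 'ee_rot': [3.1409, 0.001, -1.3641], 'force': [-0.1412, -0.1182, 0.3178], 'moment': [0.0146, -0.0251, 0.0209], 'width': 0.0429, 'gripper_force': 0.0, 'q': [-0.0746, 0.0899, -0.357, -0.0008, -1.1248, 0.2816]}
[298 239]
```

View pics/c3.png

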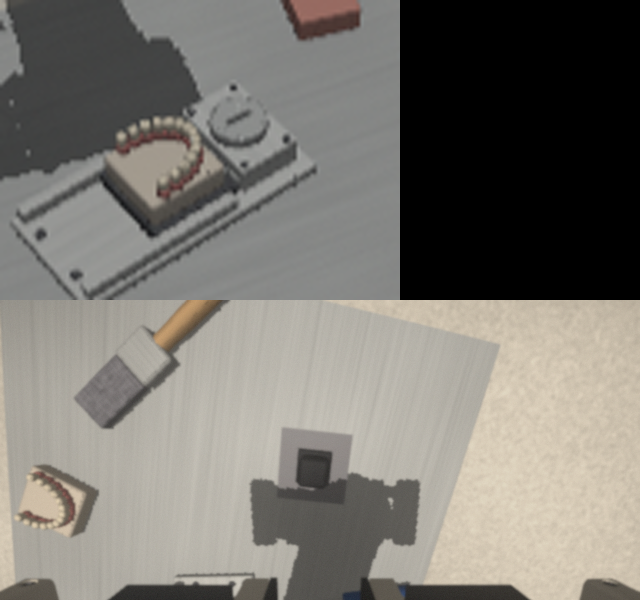

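The holder crop shows the model up against the cam block, bolt hidden in its channel. The wrist view shows the stand top with corners near (284,129), (352,135), (345,203), (278,196), and the handle at about (314,168).

```bash
python3 - <<'E'
from h import *
w=grab('wrist')
C=[onz(w,*p,.075) for p in[(284,129),(352,135),(345,203),(278,196)]]
for a,b in zip(C,C[1:]+C[:1]): e=b-a;print(np.linalg.norm(e).round(4),np.rad2deg(np.arctan2(e[1],e[0])).round(1))
print('stand',np.mean(C,0).round(4))
g=cv2.cvtColor(w['image'],cv2.COLOR_BGR2GRAY)
m=((g<45)*255).astype(np.uint8);m[:145]=0;m[200:]=0;m[:,:290]=0;m[:,340:]=0
c=max(cv2.findContours(m,0,2)[0],key=cv2.contourArea);print(cv2.minAreaRect(c))
print(g[140:196:4,294:340:3])
for u,v in((313,170),(314,173)):print(onz(w,u,v,.128).round(4))
E
```

```text
0.0593 -172.8
0.0603 97.5
0.062 6.0
0.059 -85.1
stand [ 0.4721 -0.2741  0.075 ]Traceback (most recent call last):
  File "<stdin>", line 8, in <module>
ValueError: max() iterable argument is empty
```

apply_moves:
  commands:
    - [[-1,0.04,-0.12,0,-0.03],[-1,0.04,-0.12,0,0],[-1,0,0,0,0],[-1,0,0,-0.2,0],[-1,0,0,-0.25,0],[-1,0,0,-0.2,0],[-1,0,0,0,0]]

```text
t: 6.4
eef_pos: [0.4718, -0.2694, 0.1064]
ee_rot: [3.132, 0.004, -1.454]
force: [-1.3, 0.4, -0.1]
width: 0.0877
gripper_force: 0.0
```

apply_moves:
  commands:
    - [[0.6,0,0,0,0],[0.6,0,0,0,0],[0.6,0,0,0,0],[0.6,0,0,0,0],[0.6,0,0,0,0],[0.6,0,0,0,0],[0.6,0,0,0,0],[0.6,0,0,0,0]]
  force: 45

```text
t: 7.2
eef_pos: [0.475, -0.2715, 0.1116]
ee_rot: [3.142, -0.0, -1.455]
force: [-0.4, -0.5, -1.3]
width: 0.0292
gripper_force: 0.2
```

```bash
python3 - <<'E'
from h import *
st()
E
```

```text
{'t': 7.2, 'eef_pos': [0.475, -0.2715, 0.1116], 'ee_rot': [3.1416, -0.0, -1.4546], 'force': [-0.4249, -0.4612, -1.3366], 'moment': [-0.074, 0.1724, -0.0633], 'width': 0.0292, 'gripper_force': 0.2244, 'q': [-0.161, 0.2811, -0.4489, 0.0, -0.8408, 0.2772]}
```

apply_moves:
  commands:
    - [[0.4,-0.007,-0.013,0,0],[0.8,0,0,0,0],[1,0,0,0,0],[1,0,0,0,0],[1,0,0,0,0],[1,0,0,0,0]]
  force: 45

```text
t: 7.8
eef_pos: [0.4727, -0.2742, 0.1114]
ee_rot: [3.14, 0.0, -1.455]
force: [-4.9, -1.5, 2.9]
width: 0.0218
gripper_force: 45.0
```

```bash
python3 - <<'E'
from h import *
st()
E
```

```text
{'t': 7.8, 'eef_pos': [0.4727, -0.2742, 0.1114], 'ee_rot': [3.1399, 0.0002, -1.4548], 'force': [-4.8903, -1.5055, 2.8924], 'moment': [-1.0448, 1.8146, -0.0501], 'width': 0.0218, 'gripper_force': 44.9576, 'q': [-0.1669, 0.2813, -0.4494, 0.0004, -0.8418, 0.2826]}
```

apply_moves:
  commands:
    - [[1,0,0,0.05,0],[1,0,0,0.1,0],[1,0,0,0.2,0],[1,0,0,0.2,0],[1,0,0,0,0],[1,0,0,0,0]]

```text
t: 8.4
eef_pos: [0.4748, -0.2739, 0.2233]
ee_rot: [-3.137, -0.001, -1.454]
force: [-0.3, 1.0, -1.3]
width: 0.0217
gripper_force: 45.0
```

```bash
python3 - <<'E'
from h import *
st()
s=grab('scene');d=grab('side');w=grab('wrist')
e=arm.get_state()['eef_pos'];p=np.array(e)-[0,0,.1084-.02]
o=[]
for f in(s,d):
    q=proj(f,p).astype(int);print(q,proj(f,p-[0,0,.02]))
    i=f['image'][q[1]-40:q[1]+40,q[0]-40:q[0]+40];o.append(cv2.resize(i,(400,400),interpolation=cv2.INTER_CUBIC))
cv2.imwrite('pics/c4.png',np.hstack(o))
E
```

```text
{'t': 8.4, 'eef_pos': [0.4748, -0.2739, 0.2233], 'ee_rot': [-3.1373, -0.0008, -1.4544], 'force': [-0.3139, 0.9655, -1.297], 'moment': [-0.0047, 0.014, -0.0141], 'width': 0.0217, 'gripper_force': 44.9577, 'q': [-0.166, 0.1671, -0.3094, -0.0005, -1.0899, 0.2827]}
[160 232] [162.7428114  238.45017855]
[351 346] [350.67124509 354.96885234]
```

View pics/c4.png

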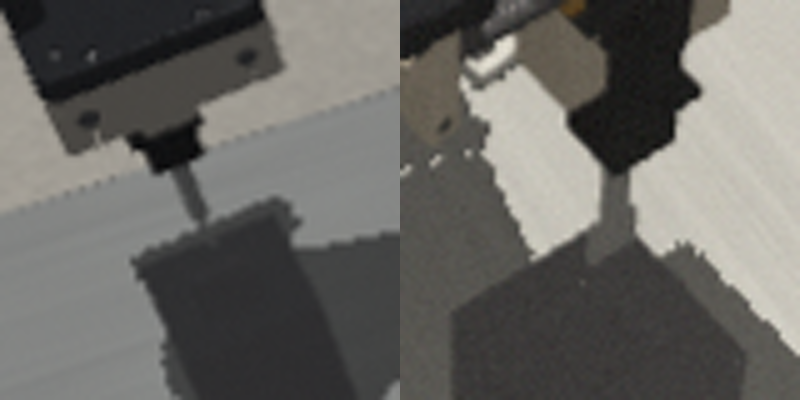

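In the crops, the scene camera sees the blade narrow (bottom at about (161,236) in the full image) and the side camera sees it wide. So the blade lies along world x, at about 6.4°, and I need to turn +95.6° over the slot.

apply_moves:
  commands:
    - [[1,0.022,0.131,0,0.0443],[1,0.022,0.131,0,0.0443],[1,0.022,0.131,0,0.0443],[1,0.022,0.131,0,0.0443],[1,0.022,0.131,0,0.0443],[1,0.022,0.131,0,0.0443],[1,0.022,0.131,0,0.0443],[1,0.022,0.131,0,0.0443],[1,0.022,0.131,0,0.0443],[1,0.022,0.131,0,0.0443],[1,0.022,0.131,0,0.0443],[1,0.022,0.131,0,0.0443]]

```text
t: 9.75
eef_pos: [0.5261, 0.0414, 0.2204]
ee_rot: [3.141, 0.002, 0.221]
force: [0.5, -0.7, -2.4]
width: 0.0216
gripper_force: 45.0
```

apply_moves:
  commands:
    - [[1,0,0,-0.16,0],[1,0,0,-0.1,0],[1,0,0,0,0],[1,0,0,0,0]]

```text
t: 10.15
eef_pos: [0.5263, 0.0402, 0.1692]
ee_rot: [3.141, 0.002, 0.216]
force: [0.1, 0.0, -1.3]
width: 0.0217
gripper_force: 45.0
```

```bash
python3 - <<'E'
from h import *
st()
s=grab('scene','s5.png');d=grab('side','d5.png')
o=[]
for f in(s,d):
    q=proj(f,(.5276,.0401,.05)).astype(int);print(q)
    i=f['image'][q[1]-30:q[1]+30,q[0]-30:q[0]+30];o.append(cv2.resize(i,(400,400),interpolation=cv2.INTER_CUBIC))
cv2.imwrite('pics/c5.png',np.hstack(o))
E
```

```text
{'t': 10.15, 'eef_pos': [0.5263, 0.0402, 0.1692], 'ee_rot': [3.1408, 0.0017, 0.2158], 'force': [0.0858, 0.0273, -1.3485], 'moment': [-0.1496, -0.002, 0.0276], 'width': 0.0217, 'gripper_force': 44.9581, 'q': [0.4483, 0.1869, -0.4209, 0.0005, -0.9648, 1.338]}
[308 227]
[289 248]
```

View pics/c5.png

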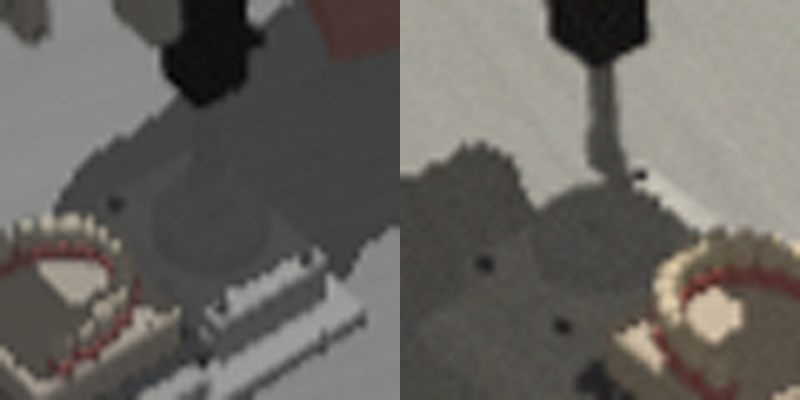

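The driver stands over the disc, which is in shadow here. Disc centre is about (310,231) in the scene image and (291,253) in the side image. I'll make one contrast-stretched composite with the earlier unshadowed views.

```bash
python3 - <<'E'
import cv2,numpy as np
def c(n,x,y,lo,hi):
    g=cv2.imread('pics/'+n)[y:y+45,x:x+60];g=cv2.cvtColor(g,6).astype(float)
    g=np.clip((g-lo)/(hi-lo)*255,0,255).astype(np.uint8)
    o=cv2.resize(g,(400,300),interpolation=cv2.INTER_CUBIC)
    for k in range(0,60,10):cv2.line(o,(int(k*6.667),0),(int(k*6.667),6),255,1)
    for k in range(0,45,10):cv2.line(o,(0,int(k*6.667)),(6,int(k*6.667)),255,1)
    return o
cv2.imwrite('pics/c6.png',np.vstack([np.hstack([c('s3.png',280,205,70,220),c('s5.png',280,205,30,110)]),np.hstack([c('side1.png',262,225,70,220),c('d5.png',262,225,40,130)])]))
E
```

```text
(no output)
```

View pics/c6.png

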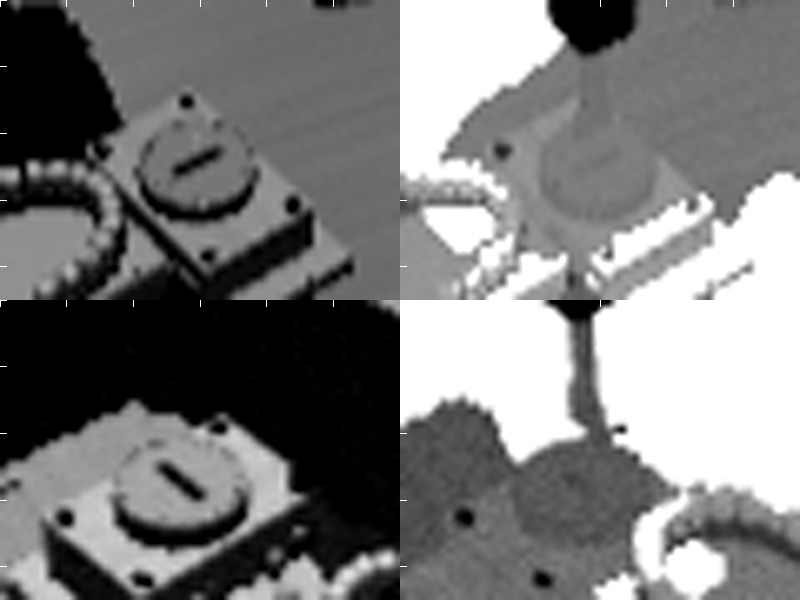

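The top-left and bottom-left crops show the slot centre at about (309.2,228.9) in the scene image and (288.8,251.8) in the side image. On the right, the blade's edge is at about (289.8,244.6) in the side image, with shaft column about 309.3 in the scene image.

```bash
python3 - <<'E'
from h import *
s=grab('scene');d=grab('side')
print('slot tri',tri(ray(s,309.2,228.9),ray(d,288.8,251.8)).round(4),onz(s,309.2,228.9,.041).round(4),onz(d,288.8,251.8,.041).round(4))
for f,e in((s,[(305.7,230.4),(312.7,227.4)]),(d,[(285.6,249.3),(292.1,254.3)])):
    a,b=[onz(f,*p,.041) for p in e];v=b-a;print(np.linalg.norm(v),np.rad2deg(np.arctan2(v[1],v[0])))
e=np.array(arm.get_state()['eef_pos']);t=e-[0,0,.1084];print('pred tip',t,proj(s,t),proj(d,t),'shaft +30mm',proj(s,t+[0,0,.03]),proj(d,t+[0,0,.03]))
for dx in((.001,0,0),(0,.001,0)): print(proj(s,t+dx)-proj(s,t),proj(d,t+dx)-proj(d,t))
# shaft centre at rows
for f,u0,rows in((s,309,(212,215,218,221)),(d,289,(229,232,235,238))):
    for r in rows: print(r,cv2.cvtColor(f['image'],6)[r,u0-10:u0+11])
E
```

```text
slot tri [0.5264 0.0407 0.0424] [0.5248 0.0417 0.041 ] [0.5271 0.0414 0.041 ]
0.018836374113339847 94.42029355832969
0.02091737145436412 -76.80183042297702
pred tip [0.52706876 0.04040875 0.06225022] [308.90807778 223.73638143] [288.51179629 244.22736179] shaft +30mm [308.61696708 214.94994303] [287.80227075 232.71594088]
[0.17762401 0.29160808] [ 0.44485172 -0.15874079]
[ 0.39282505 -0.13843422] [-0.21966953 -0.28171574]
212 [138 138 137 137 101  68  68  61  36  16  35  55  60  67  68  68  67  66
  67  67  66]
215 [101  69  69  68  68  68  68  68  65  66  65  65  68  67  67  66  65  66
  66  67  67]
218 [69 68 68 68 68 67 67 66 66 66 66 65 66 68 67 67 68 67 68 69 67]
221 [68 68 68 70 72 74 76 73 61 66 66 65 65 66 68 67 68 67 68 67 67]
229 [160 159 160 154 156 157 161 163 106  71  69  65 124 156 162 161 164 164
 160 162 163]
232 [160 164 163 159 162 158 158 161 118  79  71  69 100 149 160 161 163 157
 161 161 160]
235 [158 162 163 161 165 161 164 159 122  77  70  73 101 153 159 162 161 163
 160 158 158]
238 [156 155 160 164 164 161 162 158  96  69  72  69  81 147 160 161 163 160
 160 161 162]
```

apply_moves:
  commands:
    - [[1,-0.007,0.006,-0.06,0],[1,0,0,-0.04,0],[1,0,0,0,0],[1,0,0,0,0]]

```text
t: 10.75
eef_pos: [0.5248, 0.0414, 0.1492]
ee_rot: [3.141, 0.001, 0.216]
force: [0.8, 0.7, 0.2]
width: 0.0219
gripper_force: 45.0
```

```bash
python3 - <<'E'
from h import *
st()
s=grab('scene','s7.png');d=grab('side','d7.png')
def c(f,x,y,lo,hi):
    g=cv2.cvtColor(f['image'][y:y+45,x:x+60],6).astype(float)
    return cv2.resize(np.clip((g-lo)/(hi-lo)*255,0,255).astype(np.uint8),(400,300),interpolation=cv2.INTER_CUBIC)
i=cv2.imread('pics/side1.png');j=cv2.imread('pics/s3.png')
cv2.imwrite('pics/c7.png',np.vstack([np.hstack([c({'image':j},280,205,70,220),c(s,280,205,50,85)]),np.hstack([c({'image':i},262,225,70,220),c(d,262,225,50,100)])]))
E
```

```text
{'t': 10.75, 'eef_pos': [0.5248, 0.0414, 0.1492], 'ee_rot': [3.1413, 0.0009, 0.2156], 'force': [0.8108, 0.6725, 0.1773], 'moment': [-0.0948, 0.0204, 0.024], 'width': 0.0219, 'gripper_force': 44.9579, 'q': [0.4518, 0.2058, -0.4493, 0.0001, -0.9165, 1.3346]}
```

View pics/c7.png

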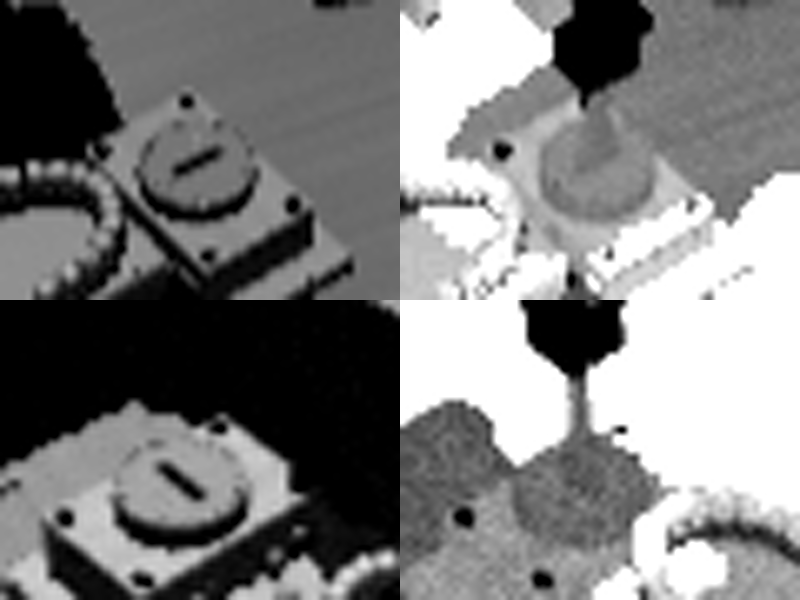

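In the scene crop the blade's edge, (577,171)–(622,151), coincides with the slot's ends, and in the side crop the shaft column (~580) matches the slot centre. I'm lowering it guarded.

apply_moves:
  commands:
    - [[1,0,0,-0.01,0],[1,0,0,-0.01,0],[1,0,0,0,0]]

```text
t: 11.15
eef_pos: [0.5248, 0.0415, 0.1452]
ee_rot: [-3.142, 0.0, 0.215]
force: [0.1, 0.0, -1.4]
width: 0.0218
gripper_force: 45.0
```

```bash
python3 - <<'E'
from h import *
st()
E
```

```text
{'t': 11.15, 'eef_pos': [0.5248, 0.0415, 0.1452], 'ee_rot': [-3.1415, 0.0003, 0.2154], 'force': [0.0528, 0.0091, -1.4138], 'moment': [-0.1359, 0.0258, -0.0071], 'width': 0.0218, 'gripper_force': 44.9577, 'q': [0.4517, 0.2101, -0.4543, -0.0002, -0.9066, 1.3346]}
```

apply_moves:
  commands:
    - [[1,0,0,-0.008,0],[1,0,0,0,0],[1,0,0,0,-0.03],[1,0,0,0,-0.03],[1,0,0,0,-0.03],[1,0,0,0,0]]

```text
t: 11.75
eef_pos: [0.5245, 0.0416, 0.1437]
ee_rot: [3.142, 0.001, -0.069]
force: [-1.6, 1.8, -0.5]
width: 0.0217
gripper_force: 45.0
```

```bash
python3 - <<'E'
from h import *
st()
E
```

```text
{'t': 11.75, 'eef_pos': [0.5245, 0.0416, 0.1437], 'ee_rot': [3.1415, 0.001, -0.0687], 'force': [-1.5722, 1.8288, -0.5214], 'moment': [0.2179, 0.9408, 0.0421], 'width': 0.0217, 'gripper_force': 44.9616, 'q': [0.4519, 0.2117, -0.4562, -0.0005, -0.9038, 1.0505]}
```

apply_moves:
  commands:
    - [[1,0,0,0,-0.03],[1,0,0,0,-0.03],[1,0,0,0,-0.03],[1,0,0,0,0]]

```text
t: 12.15
eef_pos: [0.5246, 0.0417, 0.1437]
ee_rot: [3.142, 0.001, -0.349]
force: [-1.2, 1.5, -1.2]
width: 0.0219
gripper_force: 45.0
```

```bash
python3 - <<'E'
from h import *
st()
E
```

```text
{'t': 12.15, 'eef_pos': [0.5246, 0.0417, 0.1437], 'ee_rot': [3.1415, 0.0009, -0.349], 'force': [-1.184, 1.4846, -1.2091], 'moment': [0.6372, 1.1772, 0.0831], 'width': 0.0219, 'gripper_force': 44.9624, 'q': [0.4521, 0.2117, -0.456, -0.0007, -0.9037, 0.7702]}
```

```bash
cat > m.py <<'E'
from h import *
a=[]
for _ in range(8):
    viewer.grab_frame('wrist');s=arm.get_state();a.append(list(s['force'])+list(s['moment']))
a=np.array(a);print(round(s['t'],2),'yaw',round(s['ee_rot'][2],4),'pos',np.round(s['eef_pos'],4),'F,M',a.mean(0).round(3),'sd mz',a[:,5].std().round(3))
E
python3 m.py
```

```text
12.55 yaw -0.3491 pos [0.5247 0.0415 0.1438] F,M [-3.066  1.94  -0.988  0.795  1.425  0.036] sd mz 0.02
```

apply_moves:
  commands:
    - [[1,0,0,0,-0.03],[1,0,0,0,-0.03],[1,0,0,0,0]]

```text
t: 12.85
eef_pos: [0.5248, 0.0417, 0.1438]
ee_rot: [3.141, 0.001, -0.539]
force: [-4.4, 2.2, -2.0]
width: 0.0215
gripper_force: 45.0
```

```bash
python3 m.py
```

```text
13.25 yaw -0.5372 pos [0.5248 0.0416 0.1438] F,M [-3.798  2.779 -1.63   1.37   1.819  0.035] sd mz 0.028
```

apply_moves:
  commands:
    - [[1,0,0,0,-0.03],[1,0,0,0,-0.03],[1,0,0,0,0]]

```text
t: 13.55
eef_pos: [0.5249, 0.0417, 0.1438]
ee_rot: [-3.142, 0.0, -0.729]
force: [-3.6, 4.3, -2.3]
width: 0.0217
gripper_force: 45.0
```

```bash
python3 m.py
```

```text
13.95 yaw -0.7257 pos [0.5249 0.0417 0.1438] F,M [-3.841  3.459 -2.003  1.653  1.879  0.034] sd mz 0.029
```

apply_moves:
  commands:
    - [[1,-0.006,0.005,0,0],[1,0,0,0,0]]

```text
t: 14.15
eef_pos: [0.5245, 0.0425, 0.1444]
ee_rot: [-3.141, -0.001, -0.726]
force: [-0.9, 1.2, -2.3]
width: 0.0216
gripper_force: 45.0
```

```bash
python3 m.py
```

```text
14.55 yaw -0.7268 pos [0.5243 0.0426 0.1442] F,M [-0.139  0.557 -0.833  0.094  0.19   0.007] sd mz 0.033
```

apply_moves:
  commands:
    - [[1,0,0,0,-0.025],[1,0,0,0,0]]

```text
t: 14.75
eef_pos: [0.5243, 0.0426, 0.1442]
ee_rot: [-3.141, -0.001, -0.807]
force: [1.0, 0.0, -0.5]
width: 0.0215
gripper_force: 45.0
```

```bash
python3 m.py
```

```text
15.15 yaw -0.8048 pos [0.5242 0.0426 0.1442] F,M [ 1.381 -0.104 -0.225 -0.078 -0.493  0.055] sd mz 0.02
```

apply_moves:
  commands:
    - [[1,0,0,0,-0.025],[1,0,0,0,0]]

```text
t: 15.35
eef_pos: [0.5242, 0.0427, 0.1442]
ee_rot: [-3.141, -0.0, -0.885]
force: [1.8, -0.1, -0.6]
width: 0.0218
gripper_force: 45.0
```

```bash
python3 m.py
```

```text
15.75 yaw -0.8834 pos [0.524  0.0426 0.1441] F,M [ 2.397  0.106  0.198 -0.096 -0.956  0.021] sd mz 0.034
```

apply_moves:
  commands:
    - [[1,0,0,0,-0.025],[1,0,0,0,0]]

```text
t: 15.95
eef_pos: [0.524, 0.0426, 0.144]
ee_rot: [-3.141, -0.0, -0.963]
force: [2.5, -0.2, 0.4]
width: 0.022
gripper_force: 45.0
```

```bash
python3 m.py
```

```text
16.35 yaw -0.962 pos [0.5239 0.0426 0.144 ] F,M [ 2.784  0.028  0.172 -0.066 -1.217  0.034] sd mz 0.032
```

apply_moves:
  commands:
    - [[1,0,0,0,-0.02],[1,0,0,0,0]]

```text
t: 16.55
eef_pos: [0.524, 0.0426, 0.144]
ee_rot: [-3.141, -0.0, -1.026]
force: [3.6, 0.5, 0.0]
width: 0.0217
gripper_force: 45.0
```

```bash
python3 m.py
```

```text
16.95 yaw -1.0249 pos [0.5239 0.0426 0.144 ] F,M [ 3.256  0.405  0.115  0.061 -1.426  0.058] sd mz 0.033
```

apply_moves:
  commands:
    - [[1,0.006,0,0,-0.01],[1,0,0,0,-0.01],[1,0,0,0,0]]

```text
t: 17.25
eef_pos: [0.5245, 0.0426, 0.1439]
ee_rot: [3.141, 0.0, -1.089]
force: [0.2, 1.1, 3.4]
width: 0.0217
gripper_force: 45.0
```

```bash
python3 m.py
```

```text
17.65 yaw -1.0881 pos [0.5245 0.0425 0.1438] F,M [-1.028  1.695  3.16   0.78   0.407  0.062] sd mz 0.033
```

apply_moves:
  commands:
    - [[1,0,0,0,-0.02],[1,0,0,0,0]]

```text
t: 17.85
eef_pos: [0.5246, 0.0426, 0.1438]
ee_rot: [3.141, 0.0, -1.152]
force: [-1.5, 2.0, 2.7]
width: 0.0217
gripper_force: 45.0
```

```bash
python3 m.py
```

```text
18.25 yaw -1.1507 pos [0.5247 0.0425 0.1438] F,M [-2.464  2.236  2.724  1.111  1.069  0.071] sd mz 0.017
```

apply_moves:
  commands:
    - [[1,0,0,0,-0.02],[1,0,0,0,0]]

```text
t: 18.45
eef_pos: [0.5248, 0.0426, 0.1438]
ee_rot: [3.141, 0.0, -1.215]
force: [-2.9, 2.7, 2.8]
width: 0.0217
gripper_force: 45.0
```

```bash
python3 m.py
```

```text
18.85 yaw -1.2136 pos [0.5248 0.0426 0.1438] F,M [-3.024  3.194  2.203  1.401  1.432  0.081] sd mz 0.017
```

apply_moves:
  commands:
    - [[1,-0.003,0.004,0,-0.015],[1,0,0,0,0]]

```text
t: 19.05
eef_pos: [0.5246, 0.0431, 0.1439]
ee_rot: [3.142, -0.001, -1.261]
force: [-0.3, 0.0, -0.1]
width: 0.0221
gripper_force: 45.0
```

```bash
python3 m.py
```

```text
19.45 yaw -1.2607 pos [0.5245 0.0432 0.1439] F,M [-0.256 -0.286 -0.536 -0.213  0.15   0.077] sd mz 0.02
```

apply_moves:
  commands:
    - [[1,0,0,0,-0.015],[1,0,0,0,0]]

```text
t: 19.65
eef_pos: [0.5245, 0.0432, 0.1439]
ee_rot: [-3.141, -0.0, -1.309]
force: [-0.0, -1.3, -0.7]
width: 0.022
gripper_force: 45.0
```

```bash
python3 m.py
```

```text
20.05 yaw -1.3078 pos [0.5245 0.0433 0.144 ] F,M [ 1.046 -1.579 -1.955 -0.622 -0.345  0.049] sd mz 0.017
```

apply_moves:
  commands:
    - [[1,0,0,0,-0.015],[1,0,0,0,0]]

```text
t: 20.25
eef_pos: [0.5245, 0.0434, 0.144]
ee_rot: [-3.141, -0.0, -1.356]
force: [1.2, -1.7, -2.1]
width: 0.022
gripper_force: 45.0
```

```bash
python3 m.py
```

```text
20.65 yaw -1.3549 pos [0.5245 0.0434 0.144 ] F,M [ 1.757 -1.943 -2.478 -0.704 -0.7    0.073] sd mz 0.023
```

apply_moves:
  commands:
    - [[1,0.002,-0.003,0,-0.015],[1,0,0,0,0]]

```text
t: 20.85
eef_pos: [0.5247, 0.0431, 0.1439]
ee_rot: [-3.142, 0.001, -1.403]
force: [0.7, 1.0, -1.8]
width: 0.0218
gripper_force: 45.0
```

```bash
python3 m.py
```

```text
21.25 yaw -1.4021 pos [0.5248 0.043  0.144 ] F,M [-0.106  1.6   -1.204  0.819  0.008  0.08 ] sd mz 0.036
```

apply_moves:
  commands:
    - [[1,0,0,0,-0.015],[1,0,0,0,0]]

```text
t: 21.45
eef_pos: [0.5249, 0.043, 0.1439]
ee_rot: [-3.141, 0.0, -1.45]
force: [0.3, 4.0, -2.0]
width: 0.0219
gripper_force: 45.0
```

```bash
python3 m.py
```

```text
21.85 yaw -1.4492 pos [0.5248 0.0429 0.144 ] F,M [-0.162  3.542 -1.43   1.553  0.125  0.084] sd mz 0.025
```

apply_moves:
  commands:
    - [[1,0,0.003,0,-0.015],[1,0,0,0,0]]

```text
t: 22.05
eef_pos: [0.5249, 0.0432, 0.1439]
ee_rot: [-3.142, -0.0, -1.497]
force: [0.4, 2.0, -2.8]
width: 0.0218
gripper_force: 45.0
```

```bash
python3 m.py
```

```text
22.45 yaw -1.4963 pos [0.5248 0.0433 0.144 ] F,M [ 0.697  2.142 -2.126  0.793 -0.275  0.078] sd mz 0.033
```

apply_moves:
  commands:
    - [[1,0,0,0,-0.015],[1,0,0,0,0]]

```text
t: 22.65
eef_pos: [0.5249, 0.0433, 0.144]
ee_rot: [-3.141, -0.0, -1.544]
force: [0.9, 0.7, -2.2]
width: 0.0219
gripper_force: 45.0
```

```bash
python3 m.py
```

```text
23.05 yaw -1.5434 pos [0.5249 0.0434 0.144 ] F,M [ 1.219  1.202 -2.322  0.601 -0.553  0.079] sd mz 0.028
```

apply_moves:
  commands:
    - [[1,0,0,0,-0.015],[1,0,0,0,0]]

```text
t: 23.25
eef_pos: [0.5249, 0.0434, 0.144]
ee_rot: [-3.141, 0.0, -1.591]
force: [1.7, 1.5, -2.4]
width: 0.0214
gripper_force: 45.0
```

```bash
python3 m.py
```

```text
23.65 yaw -1.5905 pos [0.5249 0.0434 0.144 ] F,M [ 1.771  1.655 -3.136  0.633 -0.816  0.095] sd mz 0.027
```

apply_moves:
  commands:
    - [[1,0,0,0,-0.015],[1,0,0,0,0]]

```text
t: 23.85
eef_pos: [0.525, 0.0434, 0.144]
ee_rot: [-3.141, 0.0, -1.639]
force: [2.2, 0.7, -4.6]
width: 0.0215
gripper_force: 45.0
```

```bash
python3 m.py
```

```text
24.25 yaw -1.6377 pos [0.5249 0.0434 0.144 ] F,M [ 2.307  1.338 -3.289  0.746 -1.122  0.09 ] sd mz 0.025
```

apply_moves:
  commands:
    - [[1,0.003,0,0,-0.013],[1,0,0,0,0]]

```text
t: 24.45
eef_pos: [0.5252, 0.0434, 0.144]
ee_rot: [3.141, 0.0, -1.679]
force: [1.6, 1.5, -1.1]
width: 0.0219
gripper_force: 45.0
```

```bash
python3 m.py
```

```text
24.85 yaw -1.6786 pos [0.5253 0.0434 0.1439] F,M [ 0.252  2.41  -1.394  1.165 -0.324  0.079] sd mz 0.022
```

apply_moves:
  commands:
    - [[1,0,0,0,-0.013],[1,0,0,0,0]]

```text
t: 25.05
eef_pos: [0.5253, 0.0434, 0.144]
ee_rot: [3.141, 0.0, -1.72]
force: [0.8, 4.0, -1.2]
width: 0.022
gripper_force: 45.0
```

```bash
python3 m.py
```

```text
25.45 yaw -1.7194 pos [0.5253 0.0434 0.1439] F,M [-0.196  2.903 -1.367  1.346 -0.116  0.093] sd mz 0.022
```

apply_moves:
  commands:
    - [[1,0,0.002,0,-0.013],[1,0,0,0,0]]

```text
t: 25.65
eef_pos: [0.5254, 0.0436, 0.144]
ee_rot: [3.142, -0.0, -1.761]
force: [0.6, 1.9, -1.3]
width: 0.0218
gripper_force: 45.0
```

```bash
python3 m.py; python3 - <<'E'
from h import *
s=grab('scene','s8.png')
a=cv2.imread('pics/s3.png').astype(np.float32);
def edge(i,p0,p1):
    return 0
for nm in('s5.png','s7.png','s8.png'):
    b=cv2.imread('pics/'+nm).astype(np.float32)
    for n,(x,y,w,h) in dict(teeth=(272,228,30,28),back=(268,240,24,26),rail=(242,255,24,22)).items():
        A=cv2.cvtColor(a[y:y+h,x:x+w],6);B=cv2.cvtColor(b[y:y+h,x:x+w],6)
        print(nm,n,np.round(cv2.phaseCorrelate(A,B,cv2.createHanningWindow((w,h),5)),2))
p=np.array([.5335,.0125,.05]);q=proj(s,p+np.array([-.208,.978,0])*.0025)-proj(s,p);print('2.5mm =',q)
E
```

```text
Traceback (most recent call last):
  File "m.py", line 4, in <module>
    viewer.grab_frame('wrist');s=arm.get_state();a.append(list(s['force'])+list(s['moment']))
    ~~~~~~~~~~~~~~~~~^^^^^^^^^
ValueError: 200 camera calls are used up
Traceback (most recent call last):
  File "h.py", line 4, in grab
    f=viewer.grab_frame(n)
ValueError: 200 camera calls are used up
```

The camera budget is spent, so from here I work by touch: single-row moves with a moment reading after each.

```bash
cat > z.py <<'E'
from station import arm
import numpy as np
s=arm.get_state();print(round(s['t'],2),np.round(s['ee_rot'][2],4),np.round(s['force'],1),'mz',round(s['moment'][2],3),'tau6',round(s['joint_efforts'][5],3))
E
python3 z.py
```

```text
25.8 -1.7595 [ 1.8  1.8 -1.7] mz 0.107 tau6 -0.129
```

apply_moves:
  commands:
    - [[1,0,0,0,0]]

```text
t: 25.9
eef_pos: [0.5254, 0.0436, 0.144]
ee_rot: [3.142, -0.0, -1.76]
force: [1.6, 2.0, -1.9]
width: 0.0218
gripper_force: 45.0
```

```bash
python3 z.py
```

```text
25.9 -1.7599 [ 1.6  2.  -1.9] mz 0.106 tau6 -0.101
```

apply_moves:
  commands:
    - [[1,0,0,0,0]]

```text
t: 26.0
eef_pos: [0.5254, 0.0436, 0.1439]
ee_rot: [3.142, -0.0, -1.76]
force: [1.0, 1.3, -2.4]
width: 0.0219
gripper_force: 45.0
```

```bash
python3 z.py
```

```text
26.0 -1.7601 [ 1.   1.3 -2.4] mz 0.087 tau6 -0.104
```

apply_moves:
  commands:
    - [[1,0,0,0,0]]

```text
t: 26.1
eef_pos: [0.5254, 0.0436, 0.1439]
ee_rot: [3.141, -0.0, -1.76]
force: [1.6, 1.4, -2.6]
width: 0.0217
gripper_force: 45.0
```

```bash
python3 z.py
```

```text
26.1 -1.7604 [ 1.6  1.4 -2.6] mz 0.103 tau6 -0.108
```

apply_moves:
  commands:
    - [[1,0,0,0,0]]

```text
t: 26.2
eef_pos: [0.5254, 0.0436, 0.1439]
ee_rot: [3.141, -0.0, -1.76]
force: [1.1, 0.6, -1.8]
width: 0.022
gripper_force: 45.0
```

```bash
python3 z.py
```

```text
26.2 -1.7604 [ 1.1  0.6 -1.8] mz 0.124 tau6 -0.111
```

apply_moves:
  commands:
    - [[1,0,0,0,-0.008],[1,0,0,0,0]]

```text
t: 26.4
eef_pos: [0.5254, 0.0437, 0.144]
ee_rot: [-3.142, -0.0, -1.787]
force: [1.2, 0.1, -1.8]
width: 0.0216
gripper_force: 45.0
```

```bash
python3 z.py
```

```text
26.4 -1.787 [ 1.2  0.1 -1.8] mz 0.13 tau6 -0.433
```

apply_moves:
  commands:
    - [[1,0,0,0,0]]

```text
t: 26.5
eef_pos: [0.5254, 0.0437, 0.1439]
ee_rot: [3.142, -0.0, -1.786]
force: [1.8, -0.3, -2.4]
width: 0.0219
gripper_force: 45.0
```

```bash
python3 z.py
```

```text
26.5 -1.7857 [ 1.8 -0.3 -2.4] mz 0.155 tau6 -0.197
```

apply_moves:
  commands:
    - [[1,0,0,0,0]]

```text
t: 26.6
eef_pos: [0.5254, 0.0437, 0.144]
ee_rot: [-3.142, -0.0, -1.786]
force: [0.9, 0.6, -2.6]
width: 0.0217
gripper_force: 45.0
```

```bash
python3 z.py
```

```text
26.6 -1.7855 [ 0.9  0.6 -2.6] mz 0.162 tau6 -0.141
```

apply_moves:
  commands:
    - [[1,0,0,0,0]]

```text
t: 26.7
eef_pos: [0.5254, 0.0437, 0.144]
ee_rot: [-3.142, -0.0, -1.786]
force: [1.5, -0.2, -2.3]
width: 0.0218
gripper_force: 45.0
```

```bash
python3 z.py
```

```text
26.7 -1.7856 [ 1.5 -0.2 -2.3] mz 0.152 tau6 -0.134
```

apply_moves:
  commands:
    - [[1,0,0,0,0]]

```text
t: 26.8
eef_pos: [0.5254, 0.0438, 0.144]
ee_rot: [-3.142, -0.0, -1.786]
force: [0.6, 0.5, -0.9]
width: 0.0217
gripper_force: 45.0
```

```bash
python3 z.py
```

```text
26.8 -1.7856 [ 0.6  0.5 -0.9] mz 0.095 tau6 -0.133
```

apply_moves:
  commands:
    - [[1,0,0,0,-0.003],[1,0,0,0,0],[1,0,0,0,0]]

```text
t: 27.1
eef_pos: [0.5255, 0.0438, 0.144]
ee_rot: [-3.142, -0.0, -1.795]
force: [1.2, -0.5, -3.0]
width: 0.0214
gripper_force: 45.0
```

```bash
python3 z.py
```

```text
27.1 -1.7951 [ 1.2 -0.5 -3. ] mz 0.145 tau6 -0.165
```

apply_moves:
  commands:
    - [[1,0,0,0,0]]

```text
t: 27.2
eef_pos: [0.5255, 0.0438, 0.144]
ee_rot: [-3.141, 0.0, -1.795]
force: [1.1, 0.1, -1.6]
width: 0.0219
gripper_force: 45.0
```

```bash
python3 z.py
```

```text
27.2 -1.795 [ 1.1  0.1 -1.6] mz 0.125 tau6 -0.144
```

apply_moves:
  commands:
    - [[1,0,0,0,0]]

```text
t: 27.3
eef_pos: [0.5254, 0.0438, 0.144]
ee_rot: [-3.142, 0.0, -1.795]
force: [1.5, 0.4, -3.0]
width: 0.0219
gripper_force: 45.0
```

```bash
python3 z.py
```

```text
27.3 -1.7951 [ 1.5  0.4 -3. ] mz 0.174 tau6 -0.141
```

apply_moves:
  commands:
    - [[1,0,0,0,0]]

```text
t: 27.4
eef_pos: [0.5254, 0.0437, 0.144]
ee_rot: [-3.142, -0.0, -1.795]
force: [2.2, 0.3, -2.4]
width: 0.0216
gripper_force: 45.0
```

```bash
python3 z.py
```

```text
27.4 -1.7951 [ 2.2  0.3 -2.4] mz 0.184 tau6 -0.141
```

Torque has settled at about 0.145 Nm, which is snug. I'm backing the blade off within its play and lifting out.

apply_moves:
  commands:
    - [[1,0,0,0,0.015],[1,0,0,0,0.015],[1,0,0,0,0],[1,0,0,0,0]]

```text
t: 27.8
eef_pos: [0.5251, 0.0437, 0.1439]
ee_rot: [3.141, -0.0, -1.702]
force: [-0.3, -0.4, -0.8]
width: 0.0217
gripper_force: 45.0
```

```bash
python3 m.py 2>/dev/null; python3 z.py
```

```text
27.8 -1.7024 [-0.3 -0.4 -0.8] mz 0.018 tau6 0.103
```

apply_moves:
  commands:
    - [[1,0,0,0,0]]

```text
t: 27.9
eef_pos: [0.5252, 0.0437, 0.1439]
ee_rot: [3.141, -0.0, -1.702]
force: [-0.3, 0.8, -0.5]
width: 0.0215
gripper_force: 45.0
```

```bash
python3 z.py
```

```text
27.9 -1.702 [-0.3  0.8 -0.5] mz -0.036 tau6 -0.01
```

apply_moves:
  commands:
    - [[1,0,0,0.02,0],[1,0,0,0.03,0],[1,0,0,0.05,0],[1,0,0,0.15,0],[1,0,0,0.15,0],[1,0,0,0,0]]

```text
t: 28.5
eef_pos: [0.5279, 0.0443, 0.2293]
ee_rot: [-3.134, 0.003, -1.7]
force: [0.6, 0.6, -0.6]
width: 0.0217
gripper_force: 45.0
```

apply_moves:
  commands:
    - [[1,-0.0336,-0.1987,0,0.0394],[1,-0.0336,-0.1987,0,0.0394],[1,-0.0336,-0.1987,0,0],[1,-0.0336,-0.1987,0,0],[1,-0.0336,-0.1987,0,0],[1,-0.0336,-0.1987,0,0],[1,-0.0336,-0.1987,0,0],[1,-0.0336,-0.1987,0,0],[1,0,0,0,0],[1,0,0,0,0],[1,0,0,0,0]]

```text
t: 29.6
eef_pos: [0.4717, -0.2738, 0.2242]
ee_rot: [-3.141, 0.0, -1.453]
force: [0.3, -0.2, -1.1]
width: 0.022
gripper_force: 45.0
```

```bash
python3 -c "from h import st;st()"
```

```text
{'t': 29.6, 'eef_pos': [0.4717, -0.2738, 0.2242], 'ee_rot': [-3.1414, 0.0, -1.4534], 'force': [0.3053, -0.2069, -1.1347], 'moment': [0.0538, 0.0187, 0.0173], 'width': 0.022, 'gripper_force': 44.9799, 'q': [-0.1667, 0.1641, -0.3111, -0.0001, -1.0954, 0.2842]}
```

apply_moves:
  commands:
    - [[1,0,-0.001,-0.17,0],[1,0,0,-0.17,0],[1,0,0,-0.1,0],[1,0,0,0,0],[1,0,0,0,0]]

```text
t: 30.1
eef_pos: [0.4723, -0.2737, 0.1366]
ee_rot: [3.141, -0.0, -1.452]
force: [0.9, 0.3, 0.2]
width: 0.022
gripper_force: 45.0
```

apply_moves:
  commands:
    - [[1,0,0,-0.02,0],[1,0,0,-0.02,0],[1,0,0,0,0]]

```text
t: 30.4
eef_pos: [0.4718, -0.2743, 0.1284]
ee_rot: [-3.141, -0.0, -1.453]
force: [-0.4, 0.4, -0.2]
width: 0.0218
gripper_force: 45.0
```

```bash
python3 -c "from h import st;st()"
```

```text
{'t': 30.4, 'eef_pos': [0.4718, -0.2743, 0.1284], 'ee_rot': [-3.1407, -0.0002, -1.4533], 'force': [-0.36, 0.3914, -0.1817], 'moment': [0.0362, -0.0149, -0.0192], 'width': 0.0218, 'gripper_force': 44.9796, 'q': [-0.1675, 0.2585, -0.4339, -0.0001, -0.8775, 0.2851]}
```

Entering freely; continuing down to seat.

apply_moves:
  commands:
    - [[1,0,0,-0.03,0],[1,0,0,-0.025,0],[1,0,0,0,0]]

```text
t: 30.7
eef_pos: [0.471, -0.2742, 0.116]
ee_rot: [3.14, 0.001, -1.454]
force: [-0.5, 0.6, -1.1]
width: 0.0219
gripper_force: 45.0
```

apply_moves:
  commands:
    - [[1,0,0,-0.015,0],[1,0,0,-0.01,0],[1,0,0,0,0]]

```text
t: 31.0
eef_pos: [0.4715, -0.2743, 0.1116]
ee_rot: [3.141, 0.0, -1.453]
force: [0.7, 0.2, -0.8]
width: 0.0217
gripper_force: 45.0
```

apply_moves:
  commands:
    - [[1,0,0,-0.005,0],[1,0,0,0,0]]

```text
t: 31.2
eef_pos: [0.4717, -0.2744, 0.1114]
ee_rot: [-3.141, -0.0, -1.453]
force: [-0.6, 0.4, 4.2]
width: 0.0221
gripper_force: 45.0
```

Seated on the flange (4 N up). Opening and rising.

apply_moves:
  commands:
    - [[0,0,0,0,0],[-0.5,0,0,0,0],[-1,0,0,0,0],[-1,0,0,0,0],[-1,0,0,0,0],[-1,0,0,0,0],[-1,0,0,0,0],[-1,0,0,0.1,0],[-1,0,0,0.2,0],[-1,0,0,0.25,0],[-1,0,0,0.2,0],[-1,0,0,0,0]]

```text
t: 32.4
eef_pos: [0.4743, -0.2755, 0.2676]
ee_rot: [-3.132, -0.005, -1.452]
force: [-0.6, -0.7, -0.6]
width: 0.0875
gripper_force: 0.0
```

```bash
python3 -c "
from h import st,arm
st();print(arm.job_done())"
```

```text
{'t': 32.4, 'eef_pos': [0.4743, -0.2755, 0.2676], 'ee_rot': [-3.1322, -0.0048, -1.4525], 'force': [-0.5779, -0.695, -0.619], 'moment': [-0.0064, -0.0166, 0.0307], 'width': 0.0875, 'gripper_force': 0.0, 'q': [-0.1676, 0.1321, -0.2479, 0.0021, -1.1804, 0.2852]}
the job is handed in; nothing more can be done
None
```

I slid the model in, tightened the cam to about 0.145 Nm, put the screwdriver back in its stand and handed the job in at 32.4 s; the 200 camera calls ran out before the final tightening, so I judged the tightness and the re-seated screwdriver from force readings only.

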